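# Close the coaster mould

## Robot

A 7-joint arm with a two-finger parallel gripper is mounted at the origin on the work surface. World frame = base frame: x ahead of the robot, y to its left, z up, the work surface at z = 0. Lengths are in m, angles in rad, forces in N, time in s.
With the tool pointing down it reaches from about 0.4 to 0.875 m from the base axis. Payload 19.3 kg.
Tool frame: the origin (TCP) lies at the centre of the arm's flange, where the gripper is bolted on; the fingertips stand 173 mm ahead of it and the grasp point (between the pads) lies 155 mm ahead of it; z points along the fingers, y is the line along which they close (so a half turn about z gives the same grasp; the last joint's range is limited). The gripper opens to 85 mm and grips with 20 to 120 N. Pads are 22 mm wide; open, the fingers measure 114 mm over their backs; the gripper's body (76 mm by 85 mm) begins 54 mm behind the grasp point. The pads swing forward as they close: fully open they stand 13 mm farther back than shut.
Start: joints at [-1.265, 0.521, -0.036, 1.599, 0.021, 1.021, -0.113], TCP at [0.229, 0.581, 0.405] pointing down, gripper open.
Joint ranges: [-2.91, 2.91], [-0.3, 2.13], [-1.5, 1.42], [0.17, 2.43], [-1.26, 4.41], [0.16, 1.93], [-2.52, 2.52]. Speed limits (rad/s): [1.89, 1.89, 2.39, 2.39, 3.01, 3.01, 3.01].

## Interface

Orientations are given as a rotation vector (axis times angle).
In Python, from workcell import robot, cams gives the robot as it stands.
- The arm moves only by the tool arm_command, never from a script. Its argument "steps" is a list of rows, each a list of 7 numbers: the turn, a rotation vector about the tool's x, y, z in units of 5 degrees (1.0 is 5 degrees), then the shift along the tool's x, y, z in units of 25 mm (1.0 is 25 mm), then the closure, from 0 (fully open) to 1 (shut). In form: [[ax, ay, az, dx, dy, dz, fingers], ...]. A call has 1 to 5 rows; each row shifts and turns the commanded pose from where the row before left it, along the tool's axes as they then stand; what a row does not reach is not made up. A row lasts 1/12 s, in which the tool goes at most 41.7 mm and 7.16 degrees, less where a joint would pass 70% of its speed; a pose out of reach is approached as far as the arm can. A call is refused whole if a number of a shift passes 1 or a number of a turn 1, either way. A call with a gripper value outside its range is refused whole. The fingers move at their own pace and stop on an object; the grip force is fixed at half the most. Time passes only in rows, so rows that do not move let the fingers close. It gives the time, the measured TCP pose, the force, the opening and the grip force at its end, in the units of the state.
- robot.read_state(): the state, without advancing time (a new reading comes with each control period).
- cams.grab_frame(name): name is "side" or "top" or "wrist"; returns a dict with "img" (400x640x3 uint8, red, green, blue), "intrinsics" (3x3 intrinsics, pixels), "position" and "rotation" of the camera in the world; the wrist camera has in their place "hand_eye" (4x4, takes a point from camera to tool coordinates, whose origin is the TCP and whose axes are the flange's). Camera axes: x right, y down, z forward; pixel columns grow to the right and rows downward; lengths in m; the calibration is good to about 2 mm. A picture is of the moment at which its call begins: read the wrist's pose just before it. There is no depth.
- robot.finish_job(): hands the job in; it is judged then, once.
Trained networks look in a picture, given as the dict that the camera call returned (one of the last four; its "shot" number tells which), for a name from the list of things; names that differ only in an ending like _2 or _b are one class to them, and where a whole thing is asked for, a point or a joint stands for the part that bears it (a point fixed in the world has none). Each returns a list of dicts, best first, with "p" (0 to 1); they miss things now and then, are a little off and sometimes report something else, mostly with a low value. They report only what shows in the picture. A call takes as long as a camera call.
- cams.boxes_of(target, picture): "rect" ([left, top, right, bottom] in pixels, round what is visible of it).
- cams.place_of(target, picture): "xy" ([column, row] in pixels: a listed point, or the origin of a listed thing).
The state is a dict: "clock": time; "qpos": joint angles; "dq": joint speeds; "tau": joint torques, N m; "position": TCP position; "orientation": TCP orientation; "wrist_force": force on the tool from outside, world axes, zero at the start; "wrist_torque": the same for the moment, N m; "finger_gap": finger opening in m; "grasp_force": force on a finger pad.
Only numpy, scipy, OpenCV 4.12 (cv2) and the standard library are available. Lean on these libraries where they do the work, as an engineer would, in place of code of your own. Each camera call takes 0.05 s, during which the arm holds its last target. There are 200 camera calls.

## Task

Close the coaster mould: pick up the aluminium top plate by its handle, turn it so that its large and small holes match the mould's large and small pins, and lower it gently over the pins, without dropping it, until it rests flush on the mould. Then swing the yellow keeper bar by its red knob across the plate until it clicks fully home in its catch. Leave the other things on the table where they are.

Things in the scene. Friction and masses are not known exactly. Their poses are not given: they have to be found in the camera images.
- plate: loose bare aluminium top plate, 130 (x) x 120 (y) x 12 mm thick, about 0.45 kg. Through holes on its x axis: 18 mm wide at x = -50 (the end edged with orange stripes), 12 mm wide at x = +50. Black handle bar on top along x, 62 long, 14 wide, 24 to 38 mm above the plate's face. Origin: centre of the underside, z up. Starts flat on the table, its x axis within 60 degrees of the mould's
- plate_handle (a point): middle of the plate's handle bar, 43 mm above the plate's underside; pinch the bar across its 14 mm width (along the plate's y)
- hole_large (a point): centre of the 18 mm hole at the plate's underside
- hole_small (a point): centre of the 12 mm hole at the plate's underside
- mould: lower mould half, fixed: dark steel on a blue bed, 210 (x) x 150 (y) mm, flat upper face 30 mm above the table. Steel pins on its x axis: 16 mm wide at x = -50 (orange stripe at that end), 10 mm wide at x = +50, both 24 mm tall, tapered over the top 9. Origin: midway between the pins, at table height. With the plate on, its underside lies on the face, its x and y axes along the mould's
- pin_large (a point): foot of the 16 mm pin, at the mould's upper face (30 mm up)
- pin_small (a point): foot of the 10 mm pin, at the mould's upper face (30 mm up)
- keeper (a joint): angle of the yellow keeper bar about its upright hinge (mould x = +92, y = +48), rad: 0 shut against its stop (bar along the mould's x, over the plate's +y edge, knob at mould x = -85, y = +48), up to 1.35 open (swung to +y). Friction keeps it where it is left. In the last 0.08 rad it rides over a sprung ball (about 5 N at the knob), which then holds it shut
- keeper_knob (a point): middle of the red knob, an upright cylinder 18 mm wide, 38 tall on the keeper bar, 177 mm from its hinge; this point is 72 mm above the table, the knob's top 91. The bar is 16 wide and 8 thick, its underside 45 mm above the table, 3 mm over the seated plate
- keeper_hinge (a point): the keeper bar's hinge axis, at the height of the bar's underside (45 mm)
- drill: bystander, leave it alone: blue and black cordless drill standing on its battery, 75 x 190 x 210 tall (mm); origin: centre of its underside
- spray: bystander, leave it alone: clear spray bottle with black trigger head, 70 across, 190 tall (mm); origin: centre of its underside
- tile: bystander, leave it alone: finished pressed coaster of multicoloured plastic chips, 90 x 90 x 6, lying flat (mm); origin: centre of its underside
- clamp: bystander, leave it alone: black and yellow spring clamp lying flat, 150 x 75 x 24 (mm); origin: underside, at its pivot
- screwdriver: bystander, leave it alone: yellow-handled screwdriver, about 190 long, lying flat (mm)
- jar: bystander, leave it alone: clear plastic jar with green lid, 72 across, 100 tall (mm); origin: centre of its underside

How it is judged:
On the way, in this order (a step that is already met when the one before it is completed fails the run):
1. the plate is down flush over both pins while the keeper bar is still open (distance between hole_large and pin_large below 0.003 m and distance between hole_small and pin_small below 0.003 m and z of plate in the frame of mould below 0.032 m and angle between plate's own z axis and vertical below 0.02 rad and value of joint keeper above 0.2 rad), for 0.2 s.
2. the keeper bar is shut in its catch over the seated plate (distance between hole_large and pin_large below 0.003 m and distance between hole_small and pin_small below 0.003 m and z of plate in the frame of mould below 0.032 m and angle between plate's own z axis and vertical below 0.02 rad and value of joint keeper below 0.025 rad), for 0.2 s.
At the end, for the whole second after the job is handed in: The plate lies flush on the mould (each hole within 3 mm of its own pin's foot, large to large and small to small, its underside less than 2 mm above the mould's face, tilt under 0.02 rad), the keeper bar is shut (joint under 0.025 rad), and both are at rest (all of step 2 and linear speed of plate below 0.02 m/s and velocity of joint keeper below 0.05 rad/s); the robot touches nothing.
It fails at once if the plate is dropped onto the mould: it falls from more than about 5 mm up with the fingers off it, or comes down faster than 0.25 m/s (horizontal distance between plate and mould below 0.05 m and ((z of plate in the frame of mould below 0.04 m and linear speed of plate above 0.25 m/s) or (z of plate in the frame of mould above 0.0345 m and contact force between the fingers and plate below 0.2 N and linear speed of plate above 0.15 m/s))).
It fails at once if a bystander (drill, spray bottle, coaster, clamp, screwdriver or jar) is moved more than 3 cm (distance of any of drill, spray, tile, clamp, screwdriver, jar from where it was at the start of the episode above 0.03 m).
It also fails if it takes over 58 s, if anything falls off the work surface, if the arm or the gripper's body presses on something with over 40 N, if the wrist force passes 120 N, or if a joint passes its speed limit or range.

## Working session

There is one attempt and no reset: what is moved stays moved. The work goes in short steps, Python scripts to look and compute and a tool call to move; the robot and the scene stay as the last step left them, time stands still between calls to the robot, and variables do not carry over. Pictures are saved under pics/ and viewed, at most 11 in all, crops included, and the job is handed in when it is done.

Besides the shell and the picture viewer there is one more tool, called after "Emit:" by a JSON object that holds its "fn" and its "kwargs", one argument or row to a line. arm_command: Moves the arm, as the interface text tells. Its arguments: {"type":"object","properties":{"steps":{"type":"array"}},"required":["steps"]}

```bash
mkdir -p pics; cat > h.py <<'E'
import numpy as np, cv2, sys
from scipy.spatial.transform import Rotation as R
from workcell import robot, cams
def grab(n):
    s=robot.read_state(); f=cams.grab_frame(n)
    if n=="wrist":
        T=np.eye(4); T[:3,:3]=R.from_rotvec(s["orientation"]).as_matrix(); T[:3,3]=s["position"]
        C=T@np.array(f["hand_eye"]); f["P"],f["Rm"]=C[:3,3],C[:3,:3]
    else:
        f["P"]=np.array(f["position"]); r=np.array(f["rotation"]); f["Rm"]=r if r.shape==(3,3) else R.from_rotvec(r).as_matrix()
    return f
def ray(f,uv,z):
    d=f["Rm"]@np.linalg.inv(np.array(f["intrinsics"]))@np.array([uv[0],uv[1],1.])
    return f["P"]+d*(z-f["P"][2])/d[2]
def proj(f,p):
    c=np.array(f["intrinsics"])@(f["Rm"].T@(np.array(p)-f["P"])); return c[:2]/c[2]
def save(f,n): cv2.imwrite(f"pics/{n}.png",f["img"][:,:,::-1])
Z=dict(plate=0,plate_handle=.043,hole_large=.012,hole_small=.012,pin_large=.03,pin_small=.03,keeper_knob=.072,keeper_hinge=.045,mould=0,drill=0,spray=0,tile=0,clamp=0,screwdriver=0,jar=0)
def meas(f,names,dz={}):
    for n in names:
        r=cams.place_of(n,f)
        for q in r[:2]: print(n,round(q["p"],2),np.round(q["xy"],1),np.round(ray(f,q["xy"],dz.get(n,Z[n])),4)[:2])
        if not r: print(n,None)
E
python3 - <<'E'
from h import *
for n in ("top","side"):
    f=grab(n); save(f,n+"0"); print(n,f["P"].round(3)); meas(f,Z, dict(hole_large=0,hole_small=0))
s=robot.read_state(); print(s)
E
```

```text
top [0.396 0.032 1.593]
plate 0.95 [455.2 235.9] [ 0.4735 -0.3795]
plate_handle 0.94 [451.5 230.6] [ 0.4881 -0.3566]
hole_large 0.75 [448.2 253.4] [ 0.4155 -0.3563]
hole_large 0.71 [454.3 221.2] [ 0.5219 -0.3767]
hole_small 0.68 [454.  220.6] [ 0.5239 -0.3757]
hole_small 0.58 [300.4 132.5] [0.8081 0.142 ]
pin_large 0.96 [337.1 228.2] [0.4868 0.0106]
pin_small 0.83 [334.9 197.7] [0.586  0.0202]
pin_small 0.31 [429.1 155.2] [ 0.7353 -0.2866]
keeper_knob 0.68 [269.1 212.3] [0.5289 0.2273]
keeper_knob 0.65 [197.9 223.6] [0.4872 0.45  ]
keeper_hinge 0.61 [454.  238.5] [ 0.4629 -0.364 ]
keeper_hinge 0.56 [321.  185.5] [0.6228 0.0663]
mould 0.84 [333.4 219. ] [0.5186 0.0231]
mould 0.41 [361.5 134.9] [ 0.8054 -0.0644]
drill 0.61 [424.8 155.6] [ 0.7401 -0.2782]
drill 0.48 [445.2 249.9] [ 0.4267 -0.3465]
spray None
tile 0.76 [300.  135.8] [0.7967 0.1429]
clamp 0.84 [360.9 133.1] [ 0.8116 -0.0622]
screwdriver 0.73 [340.7 265.7] [ 0.3663 -0.0047]
screwdriver 0.23 [198.3 224.8] [0.4876 0.4682]
jar 0.83 [199.9 223. ] [0.4937 0.4633]
jar 0.56 [453.5 233.3] [ 0.4819 -0.3739]
side [ 0.196 -1.211  0.9
[... 941 characters left out ...]
array([-1.26516553,  0.52139399, -0.03627016,  1.59945599,  0.02121096,
        1.02108965, -0.11279556]), 'dq': array([-3.63289075e-05,  1.93450650e-03, -7.23302016e-04, -2.24660179e-04,
        2.50151077e-04,  8.94816451e-04,  1.60561512e-03]), 'tau': array([ 2.64617474e-04, -9.26833749e+01,  1.97830439e+00, -3.70250916e+01,
        1.80672866e-02,  1.89355378e-03,  4.22625135e-05]), 'position': array([0.22944492, 0.5813753 , 0.40471065]), 'orientation': array([5.86972153e-01, 3.08624436e+00, 5.53446650e-05]), 'wrist_force': array([-0.57674463, -0.37976795, -0.09341232]), 'wrist_torque': array([ 0.02486857,  0.03769591, -0.04652498]), 'grasp_force': 0.0, 'finger_gap': 0.08563807872457053}
```

View pictures.

```bash
python3 - <<'E'
import cv2,numpy as np
a=cv2.imread('pics/top0.png')[110:290,180:500]; cv2.imwrite('pics/c.png',cv2.resize(a,None,fx=2.4,fy=2.4,interpolation=cv2.INTER_CUBIC))
E
```

```text
(no output)
```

View pics/c.png

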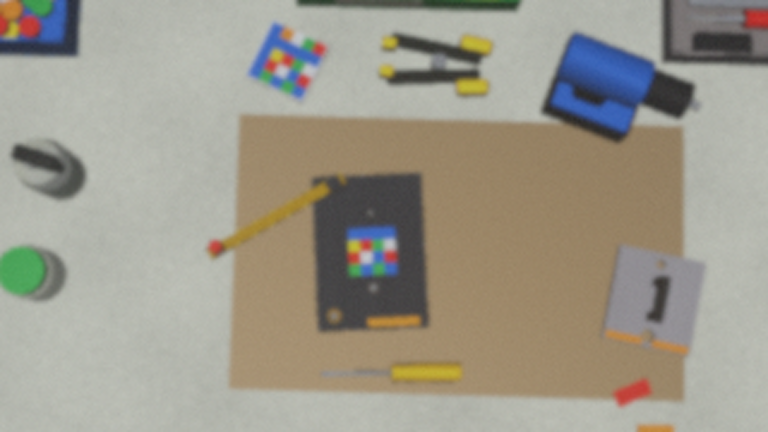

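View pics/side0.png

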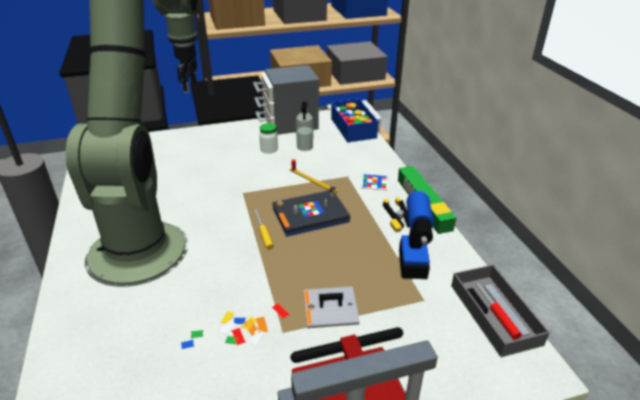

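The top view shows the mould in the middle, the keeper open to the left with its knob at (269,212), and the plate at right around (453,235), orange end toward the robot. I'll move over the mould first.

Emit:
{"fn": "arm_command", "kwargs": {
  "steps": [
    [0, 0, -1, -0.9, -0.9, 0, 0],
    [0, 0, -1, -0.9, -0.9, 0, 0],
    [0, 0, 0, -0.9, -1, 0, 0],
    [0, 0, 0, -0.9, -1, 0, 0],
    [0, 0, 0, -0.9, -1, 0, 0]
  ]
}}

```text
clock: 2.02
position: [0.3089, 0.4357, 0.4048]
orientation: [0.315, 3.126, 0.0]
wrist_force: [0.6, 0.8, 0.1]
finger_gap: 0.0853
grasp_force: 0.0
```

Emit:
{"fn": "arm_command", "kwargs": {
  "steps": [
    [0, 0, 0, -0.9, -1, 0, 0],
    [0, 0, 0, -0.9, -1, 0, 0],
    [0, 0, 0, -0.9, -1, 0, 0],
    [0, 0, 0, -0.9, -1, 0, 0],
    [0, 0, 0, -0.9, -1, 0, 0]
  ]
}}

```text
clock: 2.43
position: [0.3941, 0.2907, 0.4049]
orientation: [0.316, 3.125, 0.001]
wrist_force: [-0.4, 0.5, 1.0]
finger_gap: 0.0853
grasp_force: 0.0
```

Emit:
{"fn": "arm_command", "kwargs": {
  "steps": [
    [0, 0, 0, -0.9, -1, 0, 0],
    [0, 0, 0, -0.9, -1, 0, 0],
    [0, 0, 0, -0.9, -1, 0, 0],
    [0, 0, 0, -0.9, -1, 0, 0],
    [0, 0, 0, -0.9, -1, 0, 0]
  ]
}}

```text
clock: 2.85
position: [0.4794, 0.1457, 0.4049]
orientation: [0.316, 3.125, 0.0]
wrist_force: [0.1, 0.2, -0.6]
finger_gap: 0.0853
grasp_force: 0.0
```

Emit:
{"fn": "arm_command", "kwargs": {
  "steps": [
    [0, 0, 0, -0.5, -1, 0, 0],
    [0, 0, 0, 0, -1, 0, 0],
    [0, 0, 0, 0, -0.5, 0, 0],
    [0, 0, 0, 0, 0, 0, 0]
  ]
}}

```text
clock: 3.18
position: [0.4782, 0.0811, 0.4049]
orientation: [-0.321, -3.125, 0.001]
wrist_force: [-0.0, 0.4, -0.5]
finger_gap: 0.0858
grasp_force: 0.0
```

```bash
python3 - <<'E'
from h import *
f=grab("wrist"); save(f,"w1"); print(f["P"],robot.read_state()["clock"]); meas(f,["pin_large","pin_small","keeper_hinge","keeper_knob"])
E
```

```text
[0.41121509 0.09448374 0.37296826] 3.2333
pin_large 0.67 [253.2 183.9] [0.478 0.017]
pin_small 0.95 [285.4 271.2] [0.5809 0.0271]
keeper_hinge 0.9 [333.1 300.2] [0.6176 0.0727]
keeper_knob 0.56 [478.9 200.6] [0.5266 0.2238]
```

View pics/w1.png

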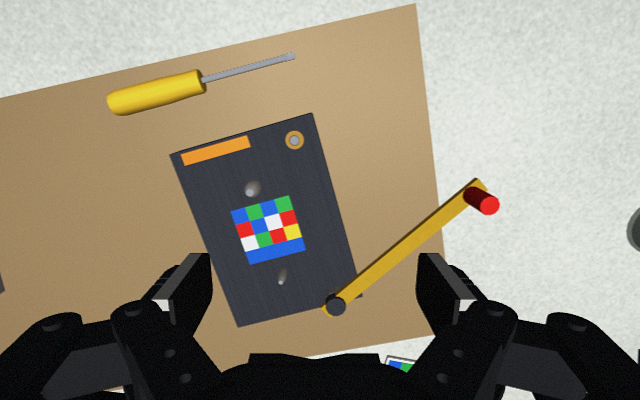

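Wrist view: pins at about (253,186) and (284,274), hinge at (335,305), knob at (485,200). I'll fit the mould outline in the plane of its face for an accurate yaw and centre.

```bash
cat >> h.py <<'E'
def rect(f,x0,y0,z,w,h,s=.0005):
    # image: column = world y (from y0), row = world x (from x0)
    W=np.array([[x0,y0],[x0+h*s,y0],[x0,y0+w*s],[x0+h*s,y0+w*s]])
    src=np.float32([proj(f,[*p,z]) for p in W]); dst=np.float32([[(p[1]-y0)/s,(p[0]-x0)/s] for p in W])
    return cv2.warpPerspective(f["img"],cv2.getPerspectiveTransform(src,dst),(w,h))
E
python3 - <<'E'
from h import *
f=grab("wrist")
x0,y0,s=.40,-.10,.0005
im=rect(f,x0,y0,.03,520,500); cv2.imwrite('pics/r1.png',im[:,:,::-1])
g=im.max(2).astype(int); dark=g<95
xs=[];L=[];Rr=[]
for r in range(80,270,4):
    c=np.where(dark[r])[0]; c=c[(c>30)&(c<420)]
    if len(c)<50: continue
    xs.append(x0+r*s);L.append(y0+c.min()*s);Rr.append(y0+c.max()*s)
for e in (L,Rr):
    e=np.array(e);x=np.array(xs);k=np.ones(len(x),bool)
    for _ in range(5):
        p=np.polyfit(x[k],e[k],1);k=abs(e-np.polyval(p,x))<.0015
    print(np.degrees(np.arctan(p[0])),"y at x=.53",np.polyval(p,.53),k.sum(),len(x))
for c in range(160,380,20):
    d=np.where(dark[:,c])[0]; print(round(y0+c*s,3),round(x0+d.min()*s,4),end=' | ')
E
```

```text
4.0260517481032405 y at x=.53 -0.051463082573454916 48 48
4.142852763080071 y at x=.53 0.09773960594876241 48 48
-0.02 0.428 | -0.01 0.427 | 0.0 0.4265 | 0.01 0.426 | 0.02 0.425 | 0.03 0.4245 | 0.04 0.4235 | 0.05 0.423 | 0.06 0.4225 | 0.07 0.4215 | 0.08 0.421 |
```

View pics/r1.png

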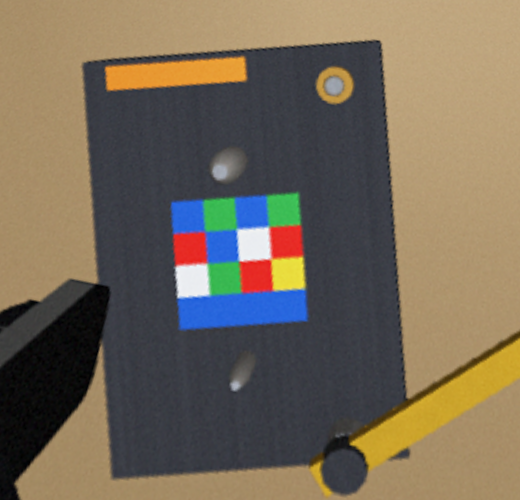

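Clean fit: mould centre (0.530, 0.023), yaw 4.1°. Pins, hinge and knob agree with it. Now I'll go over the plate.

Emit:
{"fn": "arm_command", "kwargs": {
  "steps": [
    [0, 0, 0, -0.2, -1, 0, 0],
    [0, 0, 0, -0.2, -1, 0, 0],
    [0, 0, 0, -0.2, -1, 0, 0],
    [0, 0, 0, -0.2, -1, 0, 0],
    [0, 0, 0, -0.2, -1, 0, 0]
  ]
}}

```text
clock: 3.9
position: [0.4781, -0.0443, 0.4047]
orientation: [0.313, 3.126, 0.0]
wrist_force: [0.5, 0.5, -0.6]
finger_gap: 0.0854
grasp_force: 0.0
```

Emit:
{"fn": "arm_command", "kwargs": {
  "steps": [
    [0, 0, 0, -0.2, -1, 0, 0],
    [0, 0, 0, -0.2, -1, 0, 0],
    [0, 0, 0, -0.2, -1, 0, 0],
    [0, 0, 0, -0.2, -1, 0, 0],
    [0, 0, 0, -0.2, -1, 0, 0]
  ]
}}

```text
clock: 4.32
position: [0.4779, -0.1719, 0.4047]
orientation: [0.314, 3.126, 0.0]
wrist_force: [0.7, -0.3, 0.1]
finger_gap: 0.0854
grasp_force: 0.0
```

Emit:
{"fn": "arm_command", "kwargs": {
  "steps": [
    [0, 0, 0, -0.2, -1, 0, 0],
    [0, 0, 0, -0.2, -1, 0, 0],
    [0, 0, 0, -0.2, -1, 0, 0],
    [0, 0, 0, -0.2, -1, 0, 0],
    [0, 0, 0, -0.2, -1, 0.5, 0]
  ]
}}

```text
clock: 4.73
position: [0.478, -0.2997, 0.3937]
orientation: [0.313, 3.123, -0.001]
wrist_force: [-0.1, 0.5, 0.4]
finger_gap: 0.0855
grasp_force: 0.0
```

Emit:
{"fn": "arm_command", "kwargs": {
  "steps": [
    [0, 0, 0, -0.1, -1, 0.5, 0],
    [0, 0, 0, 0, -0.8, 0.5, 0],
    [0, 0, 0, 0, -0.4, 0.5, 0],
    [0, 0, 0, 0, 0, 0, 0],
    [0, 0, 0, 0, 0, 0, 0]
  ]
}}

```text
clock: 5.15
position: [0.4689, -0.3525, 0.354]
orientation: [-0.315, -3.125, -0.002]
wrist_force: [0.0, 0.2, 0.5]
finger_gap: 0.0855
grasp_force: 0.0
```

```bash
python3 - <<'E'
from h import *
f=grab("wrist"); save(f,"w2"); print(f["P"]); meas(f,["hole_large","hole_small","plate_handle"],dict(hole_large=0,hole_small=0))
im=rect(f,.36,-.50,.012,520,500); cv2.imwrite('pics/r2.png',im[:,:,::-1])
E
```

```text
[ 0.40179226 -0.33935118  0.32223033]
hole_large 0.82 [297.8 131.6] [ 0.4246 -0.3588]
hole_small 0.81 [303.8 233.4] [ 0.5239 -0.3742]
hole_small 0.28 [300.1 199.8] [ 0.489  -0.3705]
plate_handle 0.72 [301.6 201.4] [ 0.479  -0.3654]
```

View pics/r2.png

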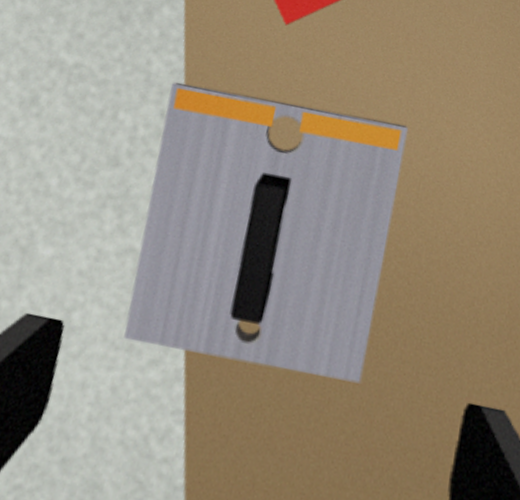

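Rectified plate view: corners (175,84), (406,127), (360,381), (126,338), large hole (285,134), small hole (248,330). That puts the centre at (0.476,-0.367), yaw -10.6°. Descending to grasp.

Emit:
{"fn": "arm_command", "kwargs": {
  "steps": [
    [0, 0, -0.2, -0.4, -0.5, 0.6, 0],
    [0, 0, 0, 0, 0, 1, 0],
    [0, 0, 0, 0, 0, 1, 0],
    [0, 0, 0, 0, 0, 1, 0],
    [0, 0, 0, 0, 0, 1, 0]
  ]
}}

```text
clock: 5.77
position: [0.4764, -0.3668, 0.2393]
orientation: [0.287, 3.127, -0.0]
wrist_force: [0.9, -0.4, -0.4]
finger_gap: 0.0853
grasp_force: 0.0
```

Emit:
{"fn": "arm_command", "kwargs": {
  "steps": [
    [0, 0, 0, 0, 0, 0.9, 0],
    [0, 0, 0, 0, 0, 0.5, 0],
    [0, 0, 0, 0, 0, 0.2, 0],
    [0, 0, 0, 0, 0, 0, 0],
    [0, 0, 0, 0, 0, 0, 0]
  ]
}}

```text
clock: 6.18
position: [0.4763, -0.3676, 0.2008]
orientation: [0.288, 3.127, -0.001]
wrist_force: [0.3, 0.2, 0.5]
finger_gap: 0.0854
grasp_force: 0.0
```

Emit:
{"fn": "arm_command", "kwargs": {
  "steps": [
    [0, 0, 0, 0, 0, 0, 0.5],
    [0, 0, 0, 0, 0, 0, 0.7],
    [0, 0, 0, 0, 0, 0, 0.8],
    [0, 0, 0, 0, 0, 0, 1],
    [0, 0, 0, 0, 0, 0, 1]
  ]
}}

```text
clock: 6.6
position: [0.4759, -0.3675, 0.2]
orientation: [0.288, 3.128, -0.0]
wrist_force: [1.1, 0.3, -0.6]
finger_gap: 0.0256
grasp_force: 0.0
```

Emit:
{"fn": "arm_command", "kwargs": {
  "steps": [
    [0, 0, 0, 0, 0, 0, 1],
    [0, 0, 0, 0, 0, 0, 1],
    [0, 0, 0, 0, 0, 0, 1],
    [0, 0, 0, 0, 0, 0, 1],
    [0, 0, 0, 0, 0, 0, 1]
  ]
}}

```text
clock: 7.02
position: [0.4759, -0.3676, 0.2]
orientation: [0.288, 3.128, -0.0]
wrist_force: [-0.8, 0.8, 5.6]
finger_gap: 0.0128
grasp_force: 59.2
```

Emit:
{"fn": "arm_command", "kwargs": {
  "steps": [
    [0, 0, 0, 0, 0, -0.3, 1],
    [0, 0, 0, 0, 0, -0.6, 1],
    [0, 0, -0.9, 0, 0, -1, 1],
    [0, 0, -1, 0, 0, -1, 1],
    [0, 0, -1, 0, 0, -0.8, 1]
  ]
}}

```text
clock: 7.43
position: [0.4757, -0.3675, 0.2939]
orientation: [0.115, -3.139, 0.001]
wrist_force: [0.6, -0.2, -4.4]
finger_gap: 0.013
grasp_force: 59.2
```

Emit:
{"fn": "arm_command", "kwargs": {
  "steps": [
    [0, 0, 0, -0.1, 0.5, 0, 1],
    [0, 0, 0, -0.2, 0.9, 0, 1],
    [0, 0, 0, -0.2, 1, 0, 1],
    [0, 0, 0, -0.2, 1, 0, 1],
    [0, 0, 0, -0.2, 1, 0, 1]
  ]
}}

```text
clock: 7.85
position: [0.4903, -0.2547, 0.2919]
orientation: [0.107, -3.139, -0.001]
wrist_force: [1.1, -0.2, -5.6]
finger_gap: 0.0128
grasp_force: 59.2
```

Emit:
{"fn": "arm_command", "kwargs": {
  "steps": [
    [0, 0, 0, -0.2, 1, 0, 1],
    [0, 0, 0, -0.2, 1, 0, 1],
    [0, 0, 0, -0.2, 1, 0, 1],
    [0, 0, 0, -0.2, 1, 0, 1],
    [0, 0, 0, -0.2, 1, 0, 1]
  ]
}}

```text
clock: 8.27
position: [0.5066, -0.1282, 0.292]
orientation: [0.107, -3.139, -0.0]
wrist_force: [0.8, 0.4, -5.4]
finger_gap: 0.0127
grasp_force: 59.2
```

Emit:
{"fn": "arm_command", "kwargs": {
  "steps": [
    [0, 0, 0, -0.2, 1, 0, 1],
    [0, 0, 0, -0.2, 1, 0, 1],
    [0, 0, 0, -0.2, 0.8, 0, 1],
    [0, 0, 0, 0, 0.5, 0, 1],
    [0, 0, 0, 0, 0, 0, 1]
  ]
}}

```text
clock: 8.68
position: [0.5159, -0.0436, 0.2919]
orientation: [0.113, -3.139, -0.002]
wrist_force: [0.3, 0.3, -5.5]
finger_gap: 0.0127
grasp_force: 59.2
```

```bash
python3 - <<'E'
from h import *
f=grab("wrist"); save(f,"w3"); s=robot.read_state(); print(s["position"],s["orientation"],s["finger_gap"])
zt=s["position"][2]-.157-.043+.002
meas(f,["hole_large","hole_small","plate_handle","pin_large","pin_small"],dict(hole_large=zt,hole_small=zt,plate_handle=zt+.043))
E
```

```text
[ 0.51587071 -0.04530595  0.29200013] [ 1.11089073e-01 -3.13881921e+00 -2.56965597e-04] 0.012818297294776942
hole_large 0.77 [315.  142.2] [ 0.4661 -0.047 ]
hole_small None
plate_handle 0.75 [315.9 140.9] [ 0.4608 -0.0472]
plate_handle 0.65 [316.  279.6] [ 0.5154 -0.0431]
pin_large 0.67 [313.4 234.4] [ 0.5387 -0.0425]
pin_small None
```

View pics/w3.png

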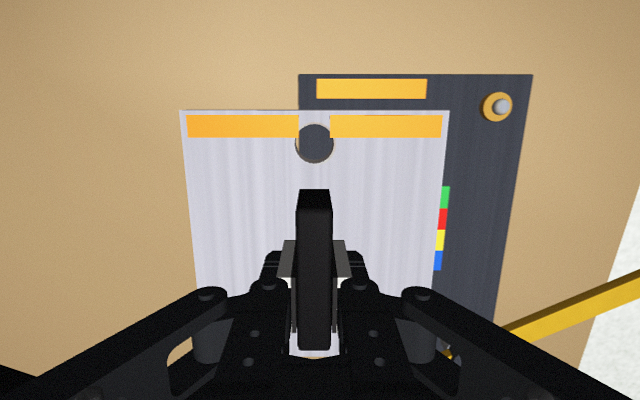

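The plate hangs square in the grip: large hole at (314,143), plate corners at (180,111) and (449,110), mould behind and parallel to it. I'll measure the plate in the tool frame from its edges.

```bash
cat > hold.py <<'E'
from h import *
f=grab("wrist"); s=robot.read_state(); p=np.array(s["position"]); Rm=R.from_rotvec(s["orientation"]).as_matrix()
yaw=np.arctan2(-Rm[1,0],-Rm[0,0]); print("pos",p.round(4),"yaw",np.degrees(yaw).round(2),"tilt",np.degrees(np.arccos(-Rm[2,2])).round(2))
zf=p[2]-.188; sc=.00025
x0,y0=p[0]-.085,p[1]-.085
im=rect(f,x0,y0,zf,680,400,sc).astype(int)
v=im.max(2); m=v>120   # plate is bright; wooden table also: use blue channel or orange
plate=((im[:,:,2]>125))
og=(im[:,:,0]>200)&(im[:,:,2]<110)&(im[:,:,1]>120)
wood=~(plate|og)
cs=np.arange(150,530,4); E=[];
for c in cs:
    r=np.where(plate[:,c])[0]; r=r[r<150]; E.append(x0+r.min()*sc if len(r) else np.nan)
E=np.array(E); Y=y0+cs*sc; k=np.isfinite(E)
for _ in range(5):
    q=np.polyfit(Y[k],E[k],1); k=np.isfinite(E)&(abs(E-np.polyval(q,Y))<.001)
print("rear edge yaw",np.degrees(-np.arctan(q[0])),"n",k.sum())
rs=np.arange(120,230,4); A=[];B=[]
for r in rs:
    c=np.where(plate[r])[0]; A.append(y0+c.min()*sc);B.append(y0+c.max()*sc)
X=x0+rs*sc
for e in (A,B):
    e=np.array(e);k=np.ones(len(e),bool)
    for _ in range(5):
        w=np.polyfit(X[k],e[k],1);k=abs(e-np.polyval(w,X))<.001
        if k.sum()<4: break
    print("side yaw",np.degrees(np.arctan(w[0])),"y at x-.05:",np.polyval(w,p[0]-.05)-p[1],k.sum())
g=np.uint8(v<110); n,l,st,ce=cv2.connectedComponentsWithStats(g)
for i in range(1,n):
    if 1500<st[i,4]<8000: print("blob",st[i], x0+ce[i,0]*0+ce[i,1]*sc-p[0], y0+ce[i,0]*sc-p[1])
print("rear edge x rel at y=0",np.polyval(q,p[1])-p[0])
cv2.imwrite('pics/r3.png',np.uint8(im[:,:,::-1]))
E
python3 hold.py
```

```text
pos [ 0.5161 -0.0473  0.2922] yaw 3.88 tilt 0.02
rear edge yaw 5.728893160893182e-14 n 95
side yaw -5.96485323982036 y at x-.05: -0.08173874653739605 10
side yaw 4.132416122728408 y at x-.05: 0.05561802134646965 28
blob [ 291  105   68   69 2937] -0.050126234252638735 -0.00269339462036091
rear edge x rel at y=0 -0.0849999999999998
```

View pics/r3.png

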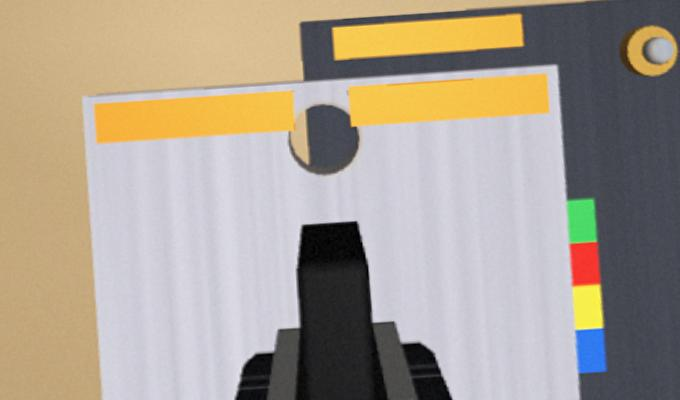

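Hole centre sits at (325,139) in the rectified crop, so the plate is centred on the tool to under 1 mm. Moving over the pins.

Emit:
{"fn": "arm_command", "kwargs": {
  "steps": [
    [0, 0, -0.05, -0.2, 0.8, 0, 1],
    [0, 0, 0, -0.3, 1, 0.2, 1],
    [0, 0, 0, -0.2, 0.8, 0.4, 1],
    [0, 0, 0, 0, 0.17, 0.4, 1],
    [0, 0, 0, 0, 0, 0.2, 1]
  ]
}}

```text
clock: 9.45
position: [0.5285, 0.025, 0.2611]
orientation: [0.118, -3.138, -0.0]
wrist_force: [0.3, 0.6, -4.8]
finger_gap: 0.0129
grasp_force: 59.4
```

Emit:
{"fn": "arm_command", "kwargs": {
  "steps": [
    [0, 0, 0, 0, 0, 0, 1],
    [0, 0, 0, 0, 0, 0, 1]
  ]
}}

```text
clock: 9.62
position: [0.5286, 0.0226, 0.2622]
orientation: [0.113, -3.139, 0.001]
wrist_force: [0.4, -0.4, -5.0]
finger_gap: 0.0129
grasp_force: 59.4
```

```bash
sed -i 's/^f=grab.*Rm=R/f=grab("wrist"); save(f,sys.argv[1]); s=robot.read_state(); p=np.array(s["position"]); Rm=R/' hold.py; python3 hold.py w4
python3 - <<'E'
import cv2
a=cv2.imread('pics/w4.png')[60:200,170:470]; cv2.imwrite('pics/c4.png',cv2.resize(a,None,fx=2.6,fy=2.6,interpolation=cv2.INTER_CUBIC))
E
```

```text
pos [0.5287 0.0226 0.2625] yaw 4.12 tilt 0.03
rear edge yaw 4.080167744458087 n 88
side yaw 4.2026047621322915 y at x-.05: -0.06416030377668308 28
side yaw -14.647375272362828 y at x-.05: 0.0853295454545453 11
blob [ 289  104   69   69 2327] -0.04940137516115173 -0.003413622690159001
rear edge x rel at y=0 -0.06548140788548912
```

View pics/c4.png

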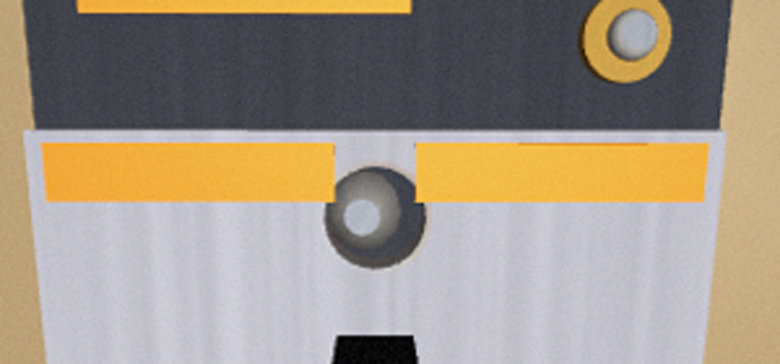

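Through the hole the pin's bright tip shows at crop (361,217), the hole centred at (375,217): an offset of a few mm to work out.

```bash
python3 - <<'E'
from h import *
f=grab("wrist"); s=robot.read_state(); p=s["position"]; Rm=R.from_rotvec(s["orientation"]).as_matrix()
im=cv2.resize(f["img"][60:200,170:470],None,fx=4,fy=4,interpolation=cv2.INTER_CUBIC)
g=im.max(2); 
# hole rim & tip by local blobs
c=g[130*1:440,440:680] if 0 else g
hole=np.uint8((im[:,:,2]<150)); 
b=np.zeros_like(hole); cv2.circle(b,(577,334),85,1,-1)
yy,xx=np.where((hole*b)>0)
# plate pixels (bright) near hole: fit circle to rim
bright=np.uint8((g>175)); tip=np.zeros_like(bright); cv2.circle(tip,(556,334),40,1,-1)
t=bright*tip; M=cv2.moments(t,True); tc=np.array([M['m10']/M['m00'],M['m01']/M['m00']]); print("tip",tc,M['m00'],2*np.sqrt(M['m00']/np.pi))
pts=[]
for a in np.radians(np.r_[-20:200:5]):
    for r in range(60,100):
        x,y=577+r*np.cos(a),334+r*np.sin(a)
        if g[int(y),int(x)]>150: pts.append((x,y)); break
(hx,hy),(ax1,ax2),an=cv2.fitEllipse(np.float32(pts)); print("hole",hx,hy,ax1,ax2)
px=lambda q:(np.array(q)+.5)/4-.5+[170,60]
T=ray(f,px(tc),.054); H=ray(f,px((hx,hy)),p[2]-.188); H2=ray(f,px((hx,hy)),p[2]-.1866)
d=T-H; print("tip",T,"hole",H, "hole rel tool", Rm.T@(H-p))
print("need tool dx,dy mm",(Rm.T@np.r_[d[:2],0])[:2]*1000, "alt z",(Rm.T@np.r_[(T-H2)[:2],0])[:2]*1000)
E
```

```text
tip [556.77723214 330.39598214] 2240.0 53.404649424996364
hole 576.8697509765625 338.37353515625 151.38206481933594 158.08384704589844
tip [0.48053217 0.01587674 0.054     ] hole [0.47891401 0.01834436 0.07465742] hole rel tool [ 0.05011342 -0.00070896  0.18798007]
need tool dx,dy mm [-1.43673402 -2.57747245] alt z [-1.60262318 -2.57851289]
```

Emit:
{"fn": "arm_command", "kwargs": {
  "steps": [
    [0, 0, 0, -0.06, -0.1, 0.1, 1],
    [0, 0, 0, 0, 0, 0.1, 1],
    [0, 0, 0, 0, 0, 0, 1],
    [0, 0, 0, 0, 0, 0, 1],
    [0, 0, 0, 0, 0, 0, 1]
  ]
}}

```text
clock: 10.13
position: [0.5304, 0.0214, 0.2572]
orientation: [0.115, -3.139, 0.0]
wrist_force: [1.0, 0.3, -5.0]
finger_gap: 0.0131
grasp_force: 59.4
```

```bash
python3 hold.py w5
python3 - <<'E'
from h import *
f=grab("wrist"); s=robot.read_state(); p=s["position"]; Rm=R.from_rotvec(s["orientation"]).as_matrix()
# expected pixel of pin tip if pin axis is under hole centre: hole = tool(+.05,-.0005)
h=Rm@np.array([.0500,-.0006,.188])+p
print("pred hole px",proj(f,h),"pred tip if aligned",proj(f,[h[0],h[1],.054]),"px per mm at tip",np.linalg.norm(proj(f,[h[0],h[1]+.001,.054])-proj(f,[h[0],h[1],.054])))
# mould rear edge & sides for yaw, in plane z=.03
x0,y0,sc=.40,-.09,.00025
im=rect(f,x0,y0,.03,900,300,sc).astype(int); dark=im.max(2)<110
E=[];C=np.arange(180,560,5)
for c in C:
    r=np.where(dark[:,c])[0]; E.append(x0+r.min()*sc if len(r) else np.nan)
E=np.array(E);k=np.isfinite(E);Y=y0+C*sc
for _ in range(5):
    q=np.polyfit(Y[k],E[k],1);k=np.isfinite(E)&(abs(E-np.polyval(q,Y))<.001)
print("mould rear yaw",np.degrees(-np.arctan(q[0])),k.sum(),"x at y=.016",np.polyval(q,.016))
for r in range(110,180,10):
    c=np.where(dark[r])[0]; print(round(x0+r*sc,4),(y0+c.min()*sc).round(4),(y0+c.max()*sc).round(4))
a=f["img"][90:190,215:415]; cv2.imwrite('pics/c5.png',cv2.resize(a,None,fx=4,fy=4,interpolation=cv2.INTER_CUBIC)[:,:,::-1])
E
```

```text
pos [0.5304 0.0215 0.2573] yaw 4.22 tilt 0.0
rear edge yaw 4.145898678318409 n 88
side yaw 4.046613153114907 y at x-.05: -0.06431561302681994 28
side yaw -0.6617544738570789 y at x-.05: 0.08473613963039013 24
blob [ 289  106   69   68 2254] -0.048231366459627334 -0.003977928127772836
rear edge x rel at y=0 -0.06528668301569335
pred hole px [313.79641005 144.16554611] pred tip if aligned [313.80731757 140.4873833 ] px per mm at tip 2.0236111533218786
mould rear yaw 1.9927151396292155e-13 76 x at y=.016 0.4000000000000001
0.4275 -0.003 0.089
0.43 -0.0387 0.0892
0.4325 -0.0588 0.0895
0.435 -0.0585 0.0895
0.4375 -0.0582 0.0898
0.44 -0.0582 0.09
0.4425 -0.058 0.0902
```

View pics/c5.png

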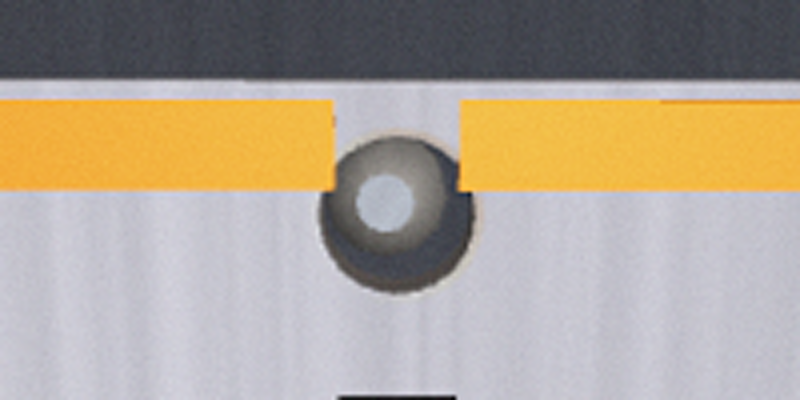

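Crop: tip at (385,203), hole centre (397,214). The remaining lateral error is about -1.4 mm along tool y. I'll correct it and go down onto the tapers.

Emit:
{"fn": "arm_command", "kwargs": {
  "steps": [
    [0, 0, 0, 0, -0.06, 0, 1],
    [0, 0, 0, 0, 0, 0.12, 1],
    [0, 0, 0, 0, 0, 0.12, 1],
    [0, 0, 0, 0, 0, 0.12, 1],
    [0, 0, 0, 0, 0, 0, 1]
  ]
}}

```text
clock: 10.65
position: [0.5303, 0.02, 0.2475]
orientation: [0.116, -3.138, 0.0]
wrist_force: [-0.9, -0.3, -6.1]
finger_gap: 0.0126
grasp_force: 59.4
```

```bash
python3 - <<'E'
from h import *
f=grab("wrist"); s=robot.read_state(); p=s["position"]; Rm=R.from_rotvec(s["orientation"]).as_matrix()
print(p,s["wrist_force"],s["wrist_torque"])
g=cv2.resize(f["img"][90:190,215:415],None,fx=4,fy=4,interpolation=cv2.INTER_CUBIC)
h=Rm@np.array([.0500,-.0006,.188])+p
a=lambda q:((np.array(q)-[215,90]+.5)*4-.5).round(1)
print("pred hole",a(proj(f,h)),"pred tip aligned",a(proj(f,[h[0],h[1],.054])))
cv2.imwrite('pics/c6.png',g[:,:,::-1])
v=cv2.GaussianBlur(g.max(2),(5,5),0); t=np.zeros_like(v); cv2.circle(t,(394,203),45,1,-1)
m=np.uint8((v>165)&(t>0)); n,l,st,ce=cv2.connectedComponentsWithStats(m); print([(ce[i].round(1),st[i,4]) for i in range(1,n) if st[i,4]>300])
pts=[]
for A in np.radians(np.r_[0:181:5]):
    for r in range(60,110):
        x,y=397+r*np.cos(A),214+r*np.sin(A)
        if v[int(y),int(x)]>135: pts.append((x,y)); break
print("hole",cv2.minEnclosingCircle(np.float32(pts)),np.float32(pts)[[0,18,36]])
E
```

```text
[0.5303415  0.02003123 0.24772558] [ 0.81428573  0.50254435 -4.57251595] [-0.01979902  0.02044474 -0.01932953]
pred hole [396.4 219.2] pred tip aligned [396.5 213.3]
[(array([397.8, 214.3]), np.int32(2879))]
hole ((397.8477783203125, 217.48623657226562), 78.9249267578125) [[476. 214.]
 [397. 293.]
 [319. 214.]]
```

Tip now sits within 0.2 mm of the predicted aligned position. Lowering slowly.

Emit:
{"fn": "arm_command", "kwargs": {
  "steps": [
    [0, 0, 0, 0, 0, 0.1, 1],
    [0, 0, 0, 0, 0, 0.1, 1],
    [0, 0, 0, 0, 0, 0.1, 1],
    [0, 0, 0, 0, 0, 0.1, 1],
    [0, 0, 0, 0, 0, 0, 1]
  ]
}}

```text
clock: 11.12
position: [0.5304, 0.02, 0.2377]
orientation: [0.116, -3.139, 0.0]
wrist_force: [-0.0, -0.6, -5.9]
finger_gap: 0.013
grasp_force: 59.4
```

Emit:
{"fn": "arm_command", "kwargs": {
  "steps": [
    [0, 0, 0, 0, 0, 0.1, 1],
    [0, 0, 0, 0, 0, 0.1, 1],
    [0, 0, 0, 0, 0, 0.06, 1],
    [0, 0, 0, 0, 0, 0.04, 1],
    [0, 0, 0, 0, 0, 0, 1]
  ]
}}

```text
clock: 11.53
position: [0.5304, 0.02, 0.2305]
orientation: [0.116, -3.139, 0.0]
wrist_force: [-0.5, 0.0, -5.8]
finger_gap: 0.0129
grasp_force: 59.4
```

Emit:
{"fn": "arm_command", "kwargs": {
  "steps": [
    [0, 0, 0, 0, 0, 0.02, 1],
    [0, 0, 0, 0, 0, 0.02, 1],
    [0, 0, 0, 0, 0, 0.02, 1],
    [0, 0, 0, 0, 0, 0, 1],
    [0, 0, 0, 0, 0, 0, 1]
  ]
}}

```text
clock: 11.95
position: [0.5305, 0.02, 0.23]
orientation: [-0.115, 3.139, 0.0]
wrist_force: [-5.7, -0.3, 13.4]
finger_gap: 0.0128
grasp_force: 62.0
```

Contact made (13 N), and the height matches flush (TCP 0.230 against 0.200 on the table). Releasing and lifting.

Emit:
{"fn": "arm_command", "kwargs": {
  "steps": [
    [0, 0, 0, 0, 0, 0, 0.7],
    [0, 0, 0, 0, 0, 0, 0.4],
    [0, 0, 0, 0, 0, 0, 0.3],
    [0, 0, 0, 0, 0, 0, 0.3],
    [0, 0, 0, 0, 0, 0, 0.3]
  ]
}}

```text
clock: 12.37
position: [0.5305, 0.02, 0.2292]
orientation: [-0.116, 3.139, -0.0]
wrist_force: [0.2, -0.8, 0.1]
finger_gap: 0.0597
grasp_force: 0.0
```

Emit:
{"fn": "arm_command", "kwargs": {
  "steps": [
    [0, 0, 0, 0, 0, -0.2, 0.3],
    [0, 0, 0, 0, 0, -0.5, 0.3],
    [0, 0, 0, 0, 0, -0.8, 0.3],
    [0, 0, 0, 0, 0, -1, 0.3],
    [0, 0, 0, 0, 0, -0.7, 0.3]
  ]
}}

```text
clock: 12.78
position: [0.5306, 0.0199, 0.3112]
orientation: [-0.115, 3.139, 0.0]
wrist_force: [0.0, 0.2, 0.5]
finger_gap: 0.0594
grasp_force: 0.0
```

```bash
python3 - <<'E'
from h import *
f=grab("wrist"); save(f,"w7"); s=robot.read_state(); print(s["position"],s["finger_gap"],s["wrist_force"])
meas(f,["hole_large","plate_handle","keeper_knob"],dict(hole_large=.042,plate_handle=.073))
E
```

```text
[0.5312841  0.01986173 0.31378316] 0.05989926979451878 [3.42884919 0.29715775 5.15025229]
hole_large 0.93 [313.8 125.8] [0.4782 0.0154]
hole_large 0.65 [375.2 312.8] [0.6193 0.0745]
plate_handle 0.76 [315.4 216.9] [0.5324 0.0205]
keeper_knob 0.88 [631.9 227.5] [0.525  0.2233]
keeper_knob 0.22 [375.3 313.7] [0.6001 0.0671]
```

View pics/w7.png

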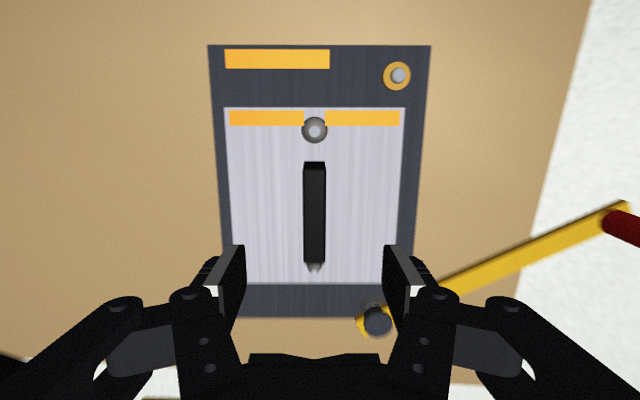

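The plate is seated with the pin through the large hole at (314,130) and the handle clear; the knob is at (625,228). Next, over the knob with the tool turned to the bar's tangent.

Emit:
{"fn": "arm_command", "kwargs": {
  "steps": [
    [0, 0, 0, 0, 0.6, 0, 0.3],
    [0, 0, 0, -0.1, 1, 0, 0.3],
    [0, 0, 0, -0.1, 1, 0, 0.3],
    [0, 0, 0, -0.1, 1, 0, 0.3],
    [0, 0, 0, -0.1, 1, 0, 0.3]
  ]
}}

```text
clock: 13.4
position: [0.5317, 0.1365, 0.3083]
orientation: [0.115, -3.138, 0.001]
wrist_force: [0.7, 0.2, -0.5]
finger_gap: 0.0598
grasp_force: 0.0
```

Emit:
{"fn": "arm_command", "kwargs": {
  "steps": [
    [0, 0, 0, 0, 1, 0, 0.3],
    [0, 0, 0, 0, 1, 0, 0.3],
    [0, 0, 0, 0, 1, 0, 0.3],
    [0, 0, 0.6, 0, 0.6, 0, 0.3],
    [0, 0, 1, 0, 0, 0, 0.3]
  ]
}}

```text
clock: 13.82
position: [0.5245, 0.2287, 0.308]
orientation: [-0.1, -3.138, -0.001]
wrist_force: [-0.5, -0.4, -0.0]
finger_gap: 0.0598
grasp_force: 0.0
```

Emit:
{"fn": "arm_command", "kwargs": {
  "steps": [
    [0, 0, 1, 0, 0, 0, 0.3],
    [0, 0, 1, 0, 0, 0, 0.3],
    [0, 0, 1, 0, 0, 0, 0.3],
    [0, 0, 1, 0, 0, 0, 0.3],
    [0, 0, 1, 0, 0, 0, 0.3]
  ]
}}

```text
clock: 14.23
position: [0.5251, 0.2251, 0.3082]
orientation: [-0.787, -3.04, 0.002]
wrist_force: [0.1, -0.6, -0.9]
finger_gap: 0.0597
grasp_force: 0.0
```

Emit:
{"fn": "arm_command", "kwargs": {
  "steps": [
    [0, 0, 1, 0, 0, 0, 0.3],
    [0, 0, 1, 0, 0, 0, 0.3],
    [0, 0, 1, 0, 0, 0, 0.3],
    [0, 0, 1, 0, 0, 0, 0.3],
    [0, 0, 1, 0, 0, 0, 0.3]
  ]
}}

```text
clock: 14.65
position: [0.5251, 0.2251, 0.3082]
orientation: [-1.427, -2.798, 0.002]
wrist_force: [-0.0, 0.6, -0.4]
finger_gap: 0.0597
grasp_force: 0.0
```

Emit:
{"fn": "arm_command", "kwargs": {
  "steps": [
    [0, 0, 1, 0, 0, 0, 0.3],
    [0, 0, 0, 0, 0, 0, 0.3],
    [0, 0, 0, 0, 0, 0, 0.3]
  ]
}}

```text
clock: 14.9
position: [0.5252, 0.2253, 0.3084]
orientation: [-1.538, -2.739, 0.002]
wrist_force: [-0.0, -0.1, -0.7]
finger_gap: 0.0599
grasp_force: 0.0
```

```bash
python3 - <<'E'
from h import *
f=grab("wrist"); save(f,"w8"); s=robot.read_state(); p=s["position"]; Rm=R.from_rotvec(s["orientation"]).as_matrix()
print(p,"tool y deg",np.degrees(np.arctan2(Rm[1,1],Rm[0,1])),s["finger_gap"])
meas(f,["keeper_knob","keeper_hinge"])
for q in cams.place_of("keeper_knob",f)[:1]:
    k=ray(f,q["xy"],.072); print("tool shift units",(Rm.T@np.r_[(k-p)[:2],0])[:2]/.025)
    d=k[:2]-[.6187,.0740]; print(np.hypot(*d),np.degrees(np.arctan2(d[1],d[0])))
E
```

```text
[0.5252069  0.22524112 0.30861347] tool y deg 31.411488603875 0.0599278801084466
keeper_knob 0.66 [317.4 216.2] [0.5273 0.2251]
keeper_hinge None
tool shift units [-0.05000874  0.06773829]
0.17655425659589394 121.17585792715593
```

Emit:
{"fn": "arm_command", "kwargs": {
  "steps": [
    [0, 0, 0, 0, 0.05, 0.6, 0.3],
    [0, 0, 0, 0, 0, 1, 0.3],
    [0, 0, 0, 0, 0, 0.9, 0.3],
    [0, 0, 0, 0, 0, 0.4, 0.3],
    [0, 0, 0, 0, 0, 0.1, 0.5]
  ]
}}

```text
clock: 15.52
position: [0.5261, 0.2255, 0.2326]
orientation: [-1.54, -2.736, 0.003]
wrist_force: [-0.9, -0.2, -1.2]
finger_gap: 0.0492
grasp_force: 0.0
```

Emit:
{"fn": "arm_command", "kwargs": {
  "steps": [
    [0, 0, 0, 0, 0, 0, 0.7],
    [0, 0, 0, 0, 0, 0, 0.7],
    [0, 0, 0, 0, 0, 0, 0.7],
    [0, 0, 0, 0, 0, 0, 0.7]
  ]
}}

```text
clock: 15.85
position: [0.5267, 0.226, 0.2352]
orientation: [1.541, 2.737, 0.002]
wrist_force: [-0.6, -0.2, -0.5]
finger_gap: 0.0257
grasp_force: 0.0
```

Emit:
{"fn": "arm_command", "kwargs": {
  "steps": [
    [0, 0, -0.5, 0, -0.3, 0, 0.7],
    [0, 0, -0.5, 0, -0.3, 0, 0.7],
    [0, 0, -0.5, 0, -0.3, 0, 0.7],
    [0, 0, -0.5, 0, -0.3, 0, 0.7],
    [0, 0, -0.5, 0, -0.3, 0, 0.7]
  ]
}}

```text
clock: 16.27
position: [0.4961, 0.2037, 0.2349]
orientation: [1.231, 2.89, 0.001]
wrist_force: [1.6, -1.0, 0.0]
finger_gap: 0.0261
grasp_force: 0.1
```

Emit:
{"fn": "arm_command", "kwargs": {
  "steps": [
    [0, 0, -0.5, 0, -0.3, 0, 0.7],
    [0, 0, -0.5, 0, -0.3, 0, 0.7],
    [0, 0, -0.5, 0, -0.3, 0, 0.7],
    [0, 0, -0.5, 0, -0.3, 0, 0.7],
    [0, 0, -0.5, 0, -0.3, 0, 0.7]
  ]
}}

```text
clock: 16.68
position: [0.4715, 0.1755, 0.2349]
orientation: [0.909, 3.006, 0.001]
wrist_force: [-0.0, -0.3, -0.0]
finger_gap: 0.0258
grasp_force: 0.1
```

```bash
cat > arc.py <<'E'
from h import *
s=robot.read_state(); p=s["position"]; Rm=R.from_rotvec(s["orientation"]).as_matrix()
d=p[:2]-[.6187,.0740]; print(p,"r",np.hypot(*d),"ang",np.degrees(np.arctan2(d[1],d[0]))%360,"tool y",np.degrees(np.arctan2(Rm[1,1],Rm[0,1])),s["wrist_force"])
E
python3 arc.py
```

```text
[0.47151974 0.17548922 0.23488045] r 0.17877944774652538 ang 145.41151125451032 tool y 56.35370216526152 [-0.01980111 -0.30493496 -0.04871853]
```

Emit:
{"fn": "arm_command", "kwargs": {
  "steps": [
    [0, 0, -0.5, 0, -0.31, 0, 0.7],
    [0, 0, -0.5, 0, -0.31, 0, 0.7],
    [0, 0, -0.5, 0, -0.31, 0, 0.7],
    [0, 0, -0.5, 0, -0.31, 0, 0.7],
    [0, 0, -0.5, 0, -0.31, 0, 0.7]
  ]
}}

```text
clock: 17.1
position: [0.4529, 0.1415, 0.2348]
orientation: [0.576, 3.087, 0.001]
wrist_force: [1.1, 0.0, -0.4]
finger_gap: 0.0255
grasp_force: 0.1
```

Emit:
{"fn": "arm_command", "kwargs": {
  "steps": [
    [0, 0, -0.5, 0, -0.31, 0, 0.7],
    [0, 0, -0.5, 0, -0.31, 0, 0.7],
    [0, 0, -0.5, 0, -0.31, 0, 0.7],
    [0, 0, -0.5, 0, -0.31, 0, 0.7],
    [0, 0, -0.5, 0, -0.31, 0, 0.7]
  ]
}}

```text
clock: 17.52
position: [0.4422, 0.1043, 0.2348]
orientation: [0.237, 3.131, 0.001]
wrist_force: [0.2, 1.1, 0.3]
finger_gap: 0.0255
grasp_force: 0.1
```

Emit:
{"fn": "arm_command", "kwargs": {
  "steps": [
    [0, 0, -0.5, 0, -0.31, 0, 0.7],
    [0, 0, -0.5, 0, -0.31, 0, 0.7],
    [0, 0, -0.5, 0, -0.31, 0, 0.7],
    [0, 0, 0, 0, 0, 0, 0.7],
    [0, 0, 0, 0, 0, 0, 0.7]
  ]
}}

```text
clock: 17.93
position: [0.4398, 0.0814, 0.2346]
orientation: [0.039, 3.14, 0.0]
wrist_force: [-0.4, 0.5, 0.2]
finger_gap: 0.0257
grasp_force: 0.0
```

```bash
python3 arc.py
```

```text
[0.43980609 0.0813659  0.23464623] r 0.17904549029051284 ang 177.64219588229093 tool y 88.5896785177854 [-0.38570988  0.53078511  0.17128806]
```

Emit:
{"fn": "arm_command", "kwargs": {
  "steps": [
    [0, 0, -0.2, 0, -0.17, 0, 0.7],
    [0, 0, -0.2, 0, -0.17, 0, 0.7],
    [0, 0, -0.2, 0, -0.17, 0, 0.7],
    [0, 0, -0.2, 0, -0.17, 0, 0.7],
    [0, 0, -0.2, 0, -0.1, 0, 0.7]
  ]
}}

```text
clock: 18.35
position: [0.4398, 0.0616, 0.2343]
orientation: [-0.104, 3.14, 0.0]
wrist_force: [0.6, 0.8, -0.1]
finger_gap: 0.0256
grasp_force: 0.3
```

```bash
python3 arc.py
```

```text
[0.43978428 0.06163536 0.23426756] r 0.1793424636339332 ang 183.95335445980072 tool y 93.8106404560575 [ 0.57651922  0.80247143 -0.12108491]
```

Emit:
{"fn": "arm_command", "kwargs": {
  "steps": [
    [0, 0, 0, 0, -0.08, 0, 0.7],
    [0, 0, 0, 0, -0.06, 0, 0.7],
    [0, 0, 0, 0, -0.04, 0, 0.7],
    [0, 0, 0, 0, 0, 0, 0.7],
    [0, 0, 0, 0, 0, 0, 0.7]
  ]
}}

```text
clock: 18.77
position: [0.44, 0.0577, 0.2342]
orientation: [0.102, -3.14, -0.0]
wrist_force: [-0.6, 2.8, -0.7]
finger_gap: 0.0253
grasp_force: 1.5
```

Emit:
{"fn": "arm_command", "kwargs": {
  "steps": [
    [0, 0, 0, 0, -0.06, 0, 0.7],
    [0, 0, 0, 0, -0.04, 0, 0.7],
    [0, 0, 0, 0, -0.04, 0, 0.7],
    [0, 0, 0, 0, 0, 0, 0.7],
    [0, 0, 0, 0, 0, 0, 0.7]
  ]
}}

```text
clock: 19.18
position: [0.4401, 0.0564, 0.2342]
orientation: [-0.107, 3.14, 0.004]
wrist_force: [-4.2, 23.4, 0.4]
finger_gap: 0.0259
grasp_force: 12.0
```

Reaction rose to 23 N at the expected stop position, so the bar is home. Back off, then lift clear.

Emit:
{"fn": "arm_command", "kwargs": {
  "steps": [
    [0, 0, 0, 0, 0.15, 0, 0.7],
    [0, 0, 0, 0, 0.1, 0, 0.6],
    [0, 0, 0, 0, 0, 0, 0.5],
    [0, 0, 0, 0, 0, 0, 0.5],
    [0, 0, 0, 0, 0, -0.5, 0.5]
  ]
}}

```text
clock: 19.6
position: [0.4394, 0.0598, 0.2455]
orientation: [0.101, -3.138, 0.001]
wrist_force: [-0.4, -1.1, -0.5]
finger_gap: 0.0424
grasp_force: 0.0
```

Emit:
{"fn": "arm_command", "kwargs": {
  "steps": [
    [0, 0, 0, 0, 0, -1, 0.5],
    [0, 0, 0, 0, 0, -1, 0.5],
    [0, 0, 0, 0, 0, -1, 0.5],
    [0, 0, 0, 0, 0, -1, 0.5],
    [0, 0, 0, 0, 0, 0, 0.5]
  ]
}}

```text
clock: 20.02
position: [0.4406, 0.0598, 0.3505]
orientation: [-0.1, 3.135, 0.002]
wrist_force: [0.7, 0.5, -0.2]
finger_gap: 0.0425
grasp_force: 0.0
```

```bash
python3 - <<'E'
from h import *
f=grab("wrist"); print(f["P"]); meas(f,["keeper_knob","keeper_hinge","hole_large"],dict(hole_large=.042))
g=grab("top"); meas(g,["keeper_knob"])
a=cv2.resize(g["img"][170:260,280:400],None,fx=3.3,fy=3.3); cv2.imwrite("pics/c9.png",np.hstack([cv2.resize(f["img"],(475,297)),a[:297,:320]])[:,:,::-1])
E
```

```text
[0.3724867  0.05495004 0.31823194]
keeper_knob 0.6 [317.4 196. ] [0.441  0.0621]
keeper_hinge 0.92 [318.1 366.5] [0.6182 0.075 ]
hole_large 0.77 [264.3 221.9] [0.4751 0.0194]
keeper_knob None
```

View pics/c9.png

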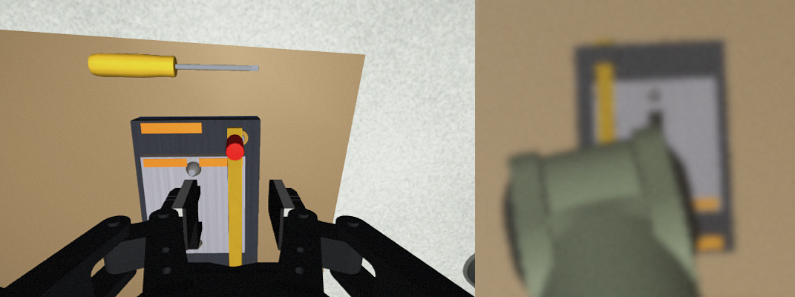

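The bar lies parallel over the plate's edge, with knob and hinge at 4.2° against the mould's 4.1°, so it is shut. The plate is flush and the gripper is clear.

```bash
python3 -c "
from workcell import robot
print(robot.finish_job())"
```

```text
the job is handed in; nothing more can be done
None
```

The job is handed in at about 20 s: the plate is seated flush over both pins and the keeper bar is shut in its catch, as far as the last camera and force readings show. The hand-in returned no verdict.

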